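# Blow out a lint strainer at the air stand

## Task

The lint strainer is clipped to the air blow-off stand on the pressing-room bench. With the air valve still shut, swivel the brass nozzle by its upright tab until it points at the middle of the strainer and let go of it; only then draw the spring-return valve pull out until its pointer stands level with the mark fin on the scale. Finish while still holding the pull there with the gripper (it springs shut if let go), and leave the bottle, jar and brush where they are.

Things in the scene. Friction and masses are not known exactly. Their poses are not given: they have to be found in the camera images.
- nozzle_grip (a point): Centre of the upright steel grip tab on top of the brass swivel nozzle. The tab is 42 mm long (along x), 14 mm thick (along y) and 40 mm tall (18 mm of it above this point, 22 mm below, where it meets the brass hub of 40 mm diameter). The point lies on the vertical swivel axis, 135 mm above the bench. x = the level direction in which the nozzle blows; z up. The nozzle tube below reaches 74 mm out from the axis along x, at 100 mm above the bench.
- nozzle (a joint): Swivel angle of the nozzle, rad, growing anticlockwise seen from above; limits -1.3 to 1.3. It turns with light friction (0.06 N m) and stays where it is left.
- strainer_face (a point): Middle of the perforated front face (60 mm diameter, 100 mm above the bench) of the lint strainer, which is fixed on a flat arm from the foot of the nozzle's post and cannot move. The face is 115 mm from the swivel axis and looks back at it. x = level direction from the swivel axis straight through the middle of the strainer; z up. The nozzle is aimed when its x points the same way. The strainer's bearing differs from run to run.
- pull_grip (a point): Grip point of the black valve pull: an upright plate 12 mm thick (along x), 60 mm wide (along y) and 75 mm tall, of which 20 mm are above this point and 55 mm below; 95 mm above the bench, z up. The pull is drawn out along this frame's -x, towards the robot's side of the stand. Its 12 mm rod runs from the plate along +x, at 50 mm above the bench, into the valve body (a level cylinder whose top is 73 mm above the bench at most, beginning 40 mm behind the plate when shut).
- pull_pointer (a point): Outer end of the thin steel pointer (4 mm thick along x) that sticks out sideways (-y) from the pull, 51 mm above the bench; moves with the pull. Same axes as the stand.
- pull (a joint): How far the valve pull is drawn out, m: 0 = shut, 0.085 = end stop. A spring draws it back: 6 N when shut, plus 1.2 N for each 10 mm drawn (about 14 N at 65 mm), plus 0.5 N friction.
- gauge_mark (a point): Point on the fixed mark fin, a dark upright steel plate 4 mm thick along x, on the scale rail beside the pull: on its low step, 47 mm above the bench, just under the pointer's path. From 10 to 42 mm outboard (-y) the fin is 76 mm tall. Axes as the pull's (drawing out is -x). The pull is at the mark when the pointer has the fin's x; this takes 30 to 65 mm of draw, differing each run.
- bottle_mid (a point): White plastic bottle standing loose on the bench at the right of the stand, 60 mm diameter, 140 mm tall; centre half-way up. Leave alone.
- jar_mid (a point): Amber glass jar standing loose at the left front of the stand, 70 mm diameter, 80 mm tall; centre half-way up. Leave alone.
- brush_grip (a point): Handle of the loose spotting brush lying at the right front of the stand. Leave alone.

How it is judged:
By the outcome, as a careful person would: the job done as asked, in the order asked, and still so for the second after the job is handed in, while the arm keeps its last pose, push and grip.
It also fails if it takes over 42 s, if anything falls off the work surface, if the arm or the gripper's body presses on something with over 40 N, if the wrist force passes 120 N, or if a joint passes its speed limit or range.

## Robot

A 6-joint arm with a two-finger parallel gripper is mounted at the origin on the work surface. World frame = base frame: x ahead of the robot, y to its left, z up, the work surface at z = 0. Lengths are in m, angles in rad, forces in N, time in s.
With the tool pointing down it reaches from about 0.35 to 1 m from the base axis. Payload 7.1 kg.
Tool frame: the origin (TCP) lies between the finger pads; the fingertips stand 17 mm ahead of it and the grasp point (between the pads) lies 2 mm behind it; z points along the fingers, y is the direction in which the jaws open and shut (so a half turn about z gives the same grasp; the last joint's range is limited). The gripper opens to 85 mm and grips with 20 to 120 N. Pads are 22 mm wide; open, the fingers measure 114 mm over their backs; the gripper's body (76 mm by 85 mm) begins 54 mm behind the grasp point. The pads swing forward as they close: fully open they stand 13 mm farther back than shut.
Start: joints at [1.248, 0.423, 1.63, -0, 1.089, -0.019], TCP at [0.187, 0.596, 0.248] pointing down, gripper open.
Joint ranges: [-3, 3], [-0.9, 2.11], [0.09, 2.58], [-1.31, 4.45], [0.11, 2.69], [-2.54, 2.54]. Speed limits (rad/s): [2.39, 2.39, 3.01, 3.14, 3.14, 3.14].

## Interface

Orientations are given as a unit quaternion [w, x, y, z].
In Python, from station import robot gives the robot as it stands.
- The arm moves only by the shell command python3 -m inch 'ROWS'. ROWS is JSON, a list of rows, each an object of numbers: "grip": the gripper command: -1 is shut, 1 is fully open, values between are in proportion; "dx", "dy", "dz": the shift along the tool's x, y, z in mm; "turn": the turn about the tool's z in rad. In form: [{"grip": .., "dx": .., "dy": .., "dz": .., "turn": ..}, ...]. A call has 1 to 8 rows; each row is the pose to reach, as a shift and turn from the pose commanded when the call began, along the tool's axes at that moment; what a row does not reach only later rows make up. A row lasts 1/10 s, in which the tool goes at most 50 mm and 8.59 degrees, less where a joint would pass 70% of its speed; a pose out of reach is approached as far as the arm can. A call with a gripper value outside its range is refused whole. The fingers move at their own pace and stop on an object; the grip force is fixed at half the most. Time passes only in rows, so rows that repeat a pose let the fingers close. It gives the time, the measured TCP pose, the force and the opening at its end, in the units of the state.
- robot.sense(): the state, without advancing time (a new reading comes with each control period).
- robot.get_image(name): name is "scene" or "top" or "wrist"; returns the picture (480x640x3 uint8, red, green, blue); there is no depth.
- robot.camera_params(name): a dict with "vfov" (degrees; the focal length in pixels is half the picture's height over the tangent of half this angle, whatever the lens; pixels are square), "cx", "cy" (the principal point, pixels), "pose" (4x4, takes a point from camera to world coordinates); the wrist camera has in their place "hand_eye" (4x4, takes a point from camera to tool coordinates, whose origin is the TCP and whose axes are the flange's). Camera axes: x right, y up, looking along -z (the intrinsics and any distortion apply to the point x, -y, -z); pixel columns grow to the right and rows downward; lengths in m; the calibration is good to about 2 mm. A picture is of the moment at which its call begins: read the wrist's pose just before it. camera_params takes no time and is no camera call.
- robot.job_done(): hands the job in, once; it reports no verdict.
The state is a dict: "clock": time; "qpos": joint angles; "joint_vel": joint speeds; "tau": joint torques, N m; "ee_pos": TCP position; "tool_rot": TCP orientation; "wrist_force": force on the tool from outside, world axes, zero at the start; "moment": the same for the moment, N m; "opening": finger opening in m.
Only numpy, scipy, OpenCV 4.12 (cv2) and the standard library are available. Lean on these libraries where they do the work, as an engineer would, in place of code of your own. Each camera call takes 0.05 s, during which the arm holds its last target.

## Working session

There is one attempt and no reset: what is moved stays moved. The work goes in short steps, Python scripts to look and compute and a shell command to move; the robot and the scene stay as the last step left them, time stands still between calls to the robot, and variables do not carry over. Pictures are saved under pics/ and viewed, and the job is handed in when it is done.

```bash
ls; mkdir -p pics
python3 - <<'E'
from station import robot
import cv2,json
s=robot.sense();print(s)
for n in("scene","top","wrist"):
    im=robot.get_image(n);cv2.imwrite(f"pics/{n}0.png",im[:,:,::-1]);print(n,robot.camera_params(n))
E
```

```text
pics
{'clock': 0.0, 'qpos': array([ 1.24800280e+00,  4.23860770e-01,  1.63067548e+00,  1.98771266e-05,
        1.08862914e+00, -1.89964368e-02]), 'joint_vel': array([-0.00135435, -0.00077417, -0.00046157, -0.00111193,  0.00245772,
        0.00150938]), 'tau': array([-3.19394603e-03, -5.57388568e+01, -2.81741130e+01, -3.70330436e-04,
        7.39286043e-03, -3.78089180e-05]), 'ee_pos': array([0.18676916, 0.59589512, 0.24753894]), 'tool_rot': array([-1.42406847e-04,  1.51319603e-01,  9.88484577e-01, -7.73416245e-04]), 'wrist_force': array([-0.27942678,  0.67282211,  0.14462905]), 'moment': array([-0.03660213, -0.0120354 ,  0.03653211]), 'opening': 0.08531343604498941}
scene {'vfov': 45.092495886770266, 'cx': 323.9037479523342, 'cy': 236.6127160362384, 'pose': array([[ 0.1346969 , -0.63313829,  0.76222874,  1.48020723],
       [ 0.99079915,  0.07582455, -0.11210566, -0.19404241],
       [ 0.01318273,  0.77031588,  0.63752621,  0.88624458],
       [ 0.        ,  0.        ,  0.        ,  1.        ]])}
top {'vfov': 49.44837840266306, 'cx': 327.0492826545377, 'cy': 240.29555562910133, 'pose': array([[-0.00669183,  0.99646619, -0.08372788,  0.47626199],
       [-0.99997192, -0.00638579,  0.00392255, -0.0692399 ],
       [ 0.00337402,  0.08375178,  0.99648094,  1.14297917],
       [ 0.        ,  0.        ,  0.        ,  1.        ]])}
wrist {'vfov': 63.430199976152835, 'cx': 317.9698736100069, 'cy': 239.04155908757937, 'hand_eye': array([[ 1.42078439e-04,  9.50101402e-01,  3.11941188e-01,
         7.87858103e-02],
       [ 9.99999986e-01, -1.07695761e-04, -1.27448841e-04,
         9.54816537e-04],
       [-8.74945784e-05,  3.11941202e-01, -9.50101404e-01,
        -1.26186013e-01],
       [ 0.00000000e+00,  0.00000000e+00,  0.00000000e+00,
         1.00000000e+00]])}
```

View pics/scene0.png

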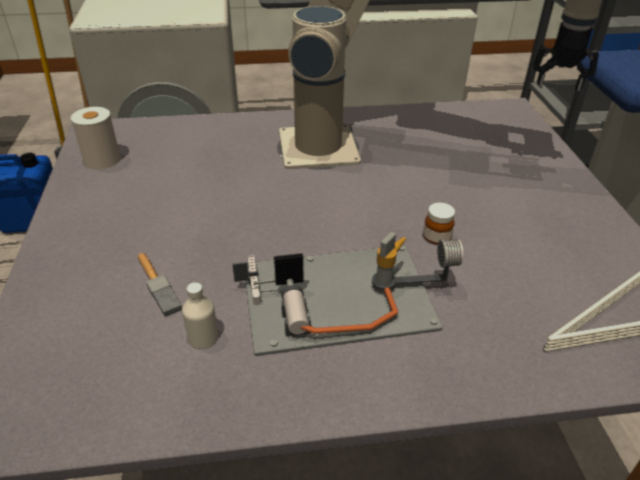

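View pics/top0.png

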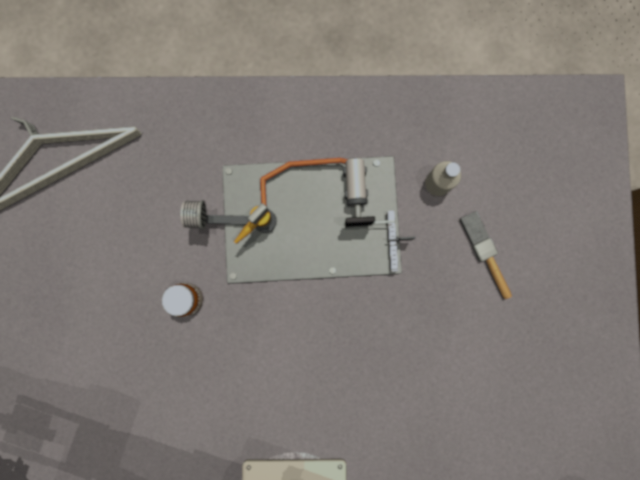

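View pics/wrist0.png

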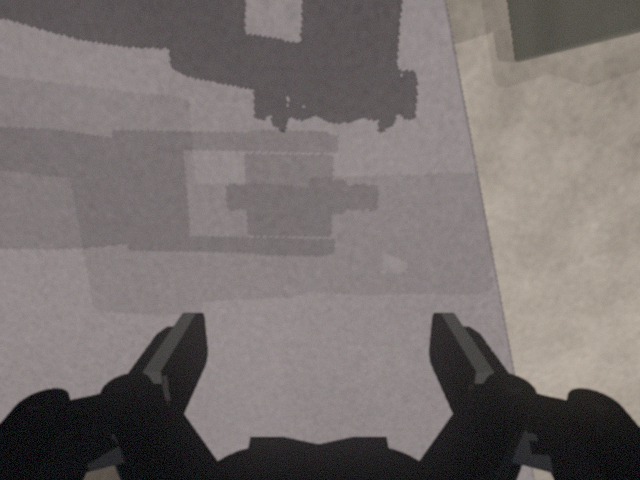

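The top view shows the nozzle at about (260,215), strainer at (195,214), pull at (360,222), and fin and rail at about (400,240). I'll write the helpers and zoom in.

```bash
cat > h.py <<'E'
import numpy as np,cv2
from scipy.spatial.transform import Rotation as R
from station import robot
def T_tool(s):
    q=s["tool_rot"];T=np.eye(4);T[:3,:3]=R.from_quat([q[1],q[2],q[3],q[0]]).as_matrix();T[:3,3]=s["ee_pos"];return T
def ray(n,u,v,s=None):
    p=robot.camera_params(n);f=240/np.tan(np.radians(p["vfov"])/2)
    P=np.array(p["pose"]) if n!="wrist" else T_tool(s)@np.array(p["hand_eye"])
    d=np.array([(u-p["cx"])/f,-(v-p["cy"])/f,-1]);return P[:3,3],P[:3,:3]@d
def onz(n,u,v,z,s=None):
    o,d=ray(n,u,v,s);return o+d*(z-o[2])/d[2]
def proj(n,X,s=None):
    p=robot.camera_params(n);f=240/np.tan(np.radians(p["vfov"])/2)
    P=np.array(p["pose"]) if n!="wrist" else T_tool(s)@np.array(p["hand_eye"])
    c=P[:3,:3].T@(np.array(X)-P[:3,3]);return p["cx"]-f*c[0]/c[2],p["cy"]+f*c[1]/c[2]
def tri(a,b):
    (o1,d1),(o2,d2)=a,b
    t=np.linalg.lstsq(np.c_[d1,-d2],o2-o1,rcond=None)[0];p1=o1+d1*t[0];p2=o2+d2*t[1];return (p1+p2)/2,np.linalg.norm(p1-p2)
def shift(s,X,yaw_tool_x=None):
    return (T_tool(s)[:3,:3].T@(np.array(X)-s["ee_pos"]))*1000
E
python3 - <<'E'
import cv2
t=cv2.imread("pics/top0.png");c=t[140:300,160:430];cv2.imwrite("pics/tz.png",cv2.resize(c,None,fx=2.9,fy=2.9,interpolation=cv2.INTER_CUBIC))
t=cv2.imread("pics/scene0.png");c=t[190:360,220:480];cv2.imwrite("pics/sz.png",cv2.resize(c,None,fx=3,fy=3,interpolation=cv2.INTER_CUBIC))
E
```

```text
(no output)
```

View pics/tz.png

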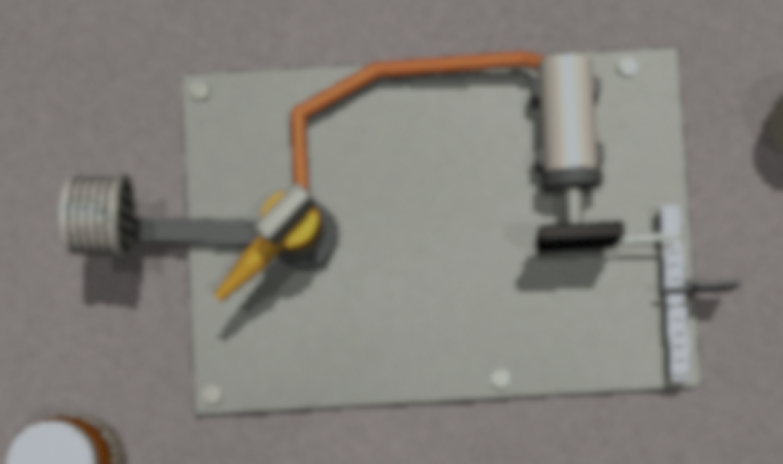

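View pics/sz.png

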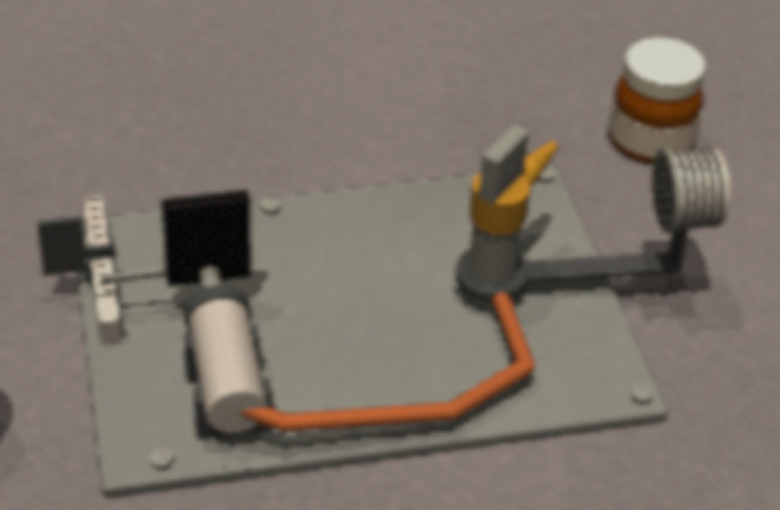

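Run:
```python
from h import *
Z=lambda x,y:(160+x/2.9,140+y/2.9)
S=lambda x,y:(220+x/3,190+y/3)
def t(n,a,z,b=None):
    print(n,onz("top",*Z(*a),z).round(4), *(tri(ray("top",*Z(*a)),ray("scene",*S(*b))) if b else ()))
t("tabtop",(286,213),.153,(507,146))
t("nozzle tip",(219,297),.1,(553,147))
t("face top",(132,178),.13);t("face right mid",(132,214),.1);t("face bot",(132,250),.1)
t("strainer tri",(97,213),.13)
t("plate top",(580,230),.115,(207,197))
t("plate left top",(539,234),.115,(165,200));t("plate r top",(622,227),.115,(248,192))
t("fin top out",(738,286),.076,(40,220));t("fin in top",(690,290),.076,(80,218))
t("ptr end",(672,237),.051,(110,275))
for n,p in dict(fl=(196,413),bl=(184,76),br=(677,50),fr=(697,385)).items(): t(n,p,.005)
t("bottle",(830,110),.14)
s=robot.sense();print(T_tool(s).round(3))
```

```text
tabtop [0.6118 0.0575 0.153 ] [0.61383425 0.06221306 0.14319197] 0.007050067427597709
nozzle tip [0.5608 0.1103 0.1   ] [0.56166582 0.11337157 0.09409614] 0.004081830438779722
face top [0.6395 0.1646 0.13  ]
face right mid [0.6191 0.1712 0.1   ]
face bot [0.5939 0.1709 0.1   ]
strainer tri [0.6158 0.1879 0.13  ]
plate top [ 0.604 -0.139  0.115] [ 0.60470047 -0.13758501  0.11120214] 0.0033958013815453126
plate left top [ 0.6015 -0.1109  0.115 ] [ 0.60104267 -0.13764623  0.10567745] 0.05279039468450424
plate r top [ 0.6059 -0.1678  0.115 ] [ 0.60940561 -0.13794462  0.12303006] 0.0587407754833729
fin top out [ 0.5682 -0.2532  0.076 ] [ 0.56881337 -0.25224587  0.07062458] 0.0037747927796159125
fin in top [ 0.5656 -0.2191  0.076 ] [ 0.56629153 -0.22166495  0.06652937] 0.002395452003113871
ptr end [ 0.6065 -0.2102  0.051 ] [ 0.60694857 -0.20767443  0.04888944] 0.005659974555819532
fl [0.4813 0.1432 0.005 ]
bl [0.7381 0.1548 0.005 ]
br [ 0.7561 -0.2225  0.005 ]
fr [ 0.4998 -0.2331  0.005 ]
bottle [ 0.6812 -0.3066  0.14  ]
[[-0.954  0.299 -0.     0.187]
 [ 0.299  0.954 -0.001  0.596]
 [ 0.    -0.001 -1.     0.248]
 [ 0.     0.     0.     1.   ]]
```

Run:
```python
from h import *
s=robot.sense();print(shift(s,[.612,.0585,.248]))
```

```text
[-5.66506270e+02 -3.85704520e+02  1.60196963e-01]
```

```bash
python3 -m inch '[{"grip":1,"dx":-41,"dy":-28,"dz":0,"turn":0.06},{"grip":1,"dx":-82,"dy":-56,"dz":0,"turn":0.12},{"grip":1,"dx":-123,"dy":-84,"dz":0,"turn":0.2},{"grip":1,"dx":-164,"dy":-112,"dz":0,"turn":0.3},{"grip":1,"dx":-205,"dy":-140,"dz":0,"turn":0.4},{"grip":1,"dx":-246,"dy":-168,"dz":0,"turn":0.5},{"grip":1,"dx":-287,"dy":-196,"dz":0,"turn":0.5},{"grip":1,"dx":-320,"dy":-218,"dz":0,"turn":0.5}]'
python3 - <<'E'
from h import *
s=robot.sense();print(shift(s,[.612,.0585,.248]),T_tool(s)[:2,0])
E
```

```text
clock: 0.95
ee_pos: [0.4281, 0.2904, 0.2483]
tool_rot: [0.0, 0.392, 0.92, -0.0]
wrist_force: [1.2, 0.0, -0.7]
opening: 0.0853
[-294.56257401  -28.25059419    0.36399211] [-0.69326718  0.72068063]
```

```bash
python3 -m inch '[{"grip":1,"dx":-45,"dy":-4,"dz":0,"turn":0},{"grip":1,"dx":-90,"dy":-8,"dz":0,"turn":0},{"grip":1,"dx":-135,"dy":-13,"dz":0,"turn":0},{"grip":1,"dx":-180,"dy":-17,"dz":0,"turn":0},{"grip":1,"dx":-225,"dy":-21,"dz":0,"turn":0},{"grip":1,"dx":-265,"dy":-25,"dz":0,"turn":0},{"grip":1,"dx":-295,"dy":-28,"dz":0,"turn":0},{"grip":1,"dx":-295,"dy":-28,"dz":0,"turn":0}]'
python3 - <<'E'
from h import *
s=robot.sense();im=robot.get_image("wrist");cv2.imwrite("pics/w1.png",im[:,:,::-1])
print(s["ee_pos"],T_tool(s)[:2,0]);np.save("s1.npy",s,allow_pickle=True)
E
```

```text
clock: 1.75
ee_pos: [0.6136, 0.0578, 0.248]
tool_rot: [0.001, 0.393, 0.92, -0.0]
wrist_force: [-0.3, 0.4, -0.3]
opening: 0.0857
[0.61359501 0.0577935  0.24802635] [-0.69142435  0.72244802]
```

View pics/w1.png

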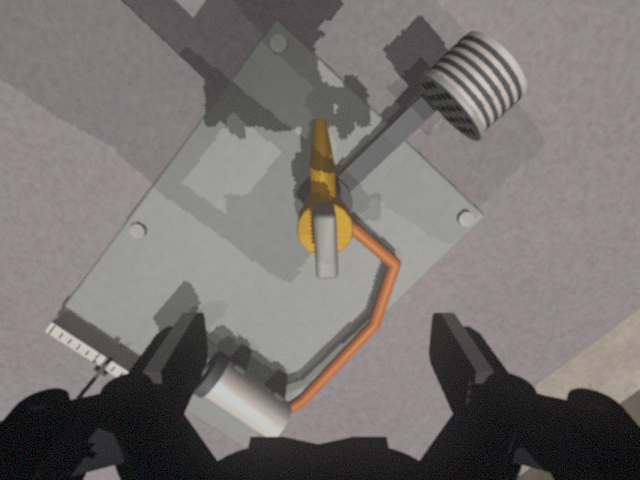

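Run:
```python
import cv2
t=cv2.imread("pics/w1.png")
c=t[20:160,400:540];cv2.imwrite("pics/a.png",cv2.resize(c,None,fx=4,fy=4,interpolation=cv2.INTER_CUBIC))
c=t[100:290,270:380];cv2.imwrite("pics/b.png",cv2.resize(c,None,fx=3,fy=3,interpolation=cv2.INTER_CUBIC))
```

```text
(no output)
```

View pics/a.png

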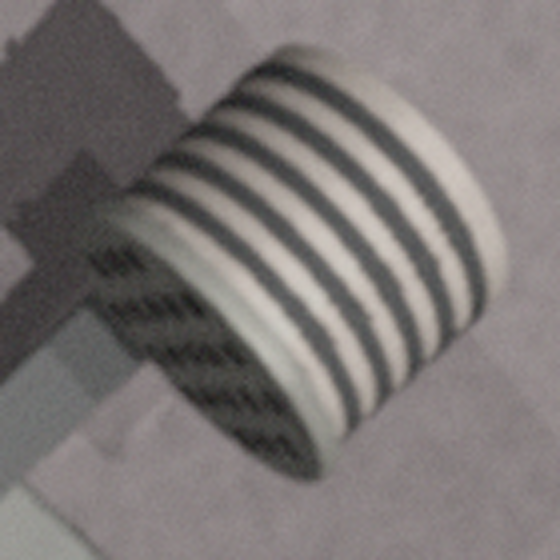

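View pics/b.png

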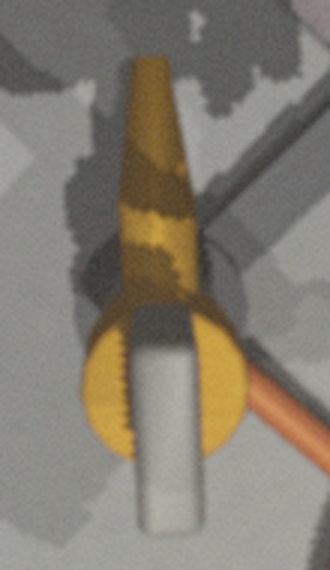

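Run:
```python
from h import *
s=np.load("s1.npy",allow_pickle=True).item()
A=lambda x,y:(400+x/4,20+y/4)
B=lambda x,y:(270+x/3,100+y/3)
w=lambda p,z:onz("wrist",*p,z,s)
cs=[w(B(*p),.153) for p in [(135,347),(192,347),(202,533),(142,533)]]
for c in cs:print(c.round(4))
c=sum(cs)/4;f=(cs[0]+cs[1])/2-(cs[2]+cs[3])/2
ang=lambda v:np.degrees(np.arctan2(v[1],v[0]))
print("tab c",c,"len",np.linalg.norm(f),"dir",ang(f),"w",np.linalg.norm(cs[0]-cs[1]))
cr=cv2.imread("pics/w1.png");hsv=cv2.cvtColor(cr,cv2.COLOR_BGR2HSV)
hub=[w(B(*p),.113) for p in [(81,390),(248,390)]];print("hub",sum(hub)/2,np.linalg.norm(hub[0]-hub[1]))
tip=w(B(152,60),.103);print("tip",tip,ang(tip-c),np.linalg.norm((tip-c)[:2]))
l,r=w(A(92,240),.1),w(A(322,478),.1);m=(l+r)/2;d=r-l
print("face",l,r,m,np.linalg.norm(d),"bear",ang(m-c),np.linalg.norm((m-c)[:2]),"normal",ang(d)+90,)
# predicted face circle overlay
for b in (86,88,90,92):
    b=np.radians(b);ce=np.array([c[0]+.115*np.cos(b),c[1]+.115*np.sin(b),.1]);
    pts=[proj("wrist",ce+.03*(np.cos(t)*np.array([-np.sin(b),np.cos(b),0])+np.sin(t)*np.array([0,0,1])),s) for t in np.arange(0,2*np.pi,np.pi/4)]
    print(round(np.degrees(b)),[(round((u-400)*4),round((v-20)*4)) for u,v in pts])
```

```text
[0.5988 0.0729 0.153 ]
[0.6069 0.0807 0.153 ]
[0.6362 0.0538 0.153 ]
[0.6272 0.0452 0.153 ]
tab c [0.61727549 0.06314105 0.153     ] len 0.03972491221359093 dir 136.58643980747001 w 0.011169061014195425
hub [0.61805106 0.06232326 0.113     ] 0.039109374867668065
tip [0.56490521 0.11346673 0.103     ] 136.14057312967816 0.0726313979206782
face [0.5960048  0.17782656 0.1       ] [0.6529369  0.17996473 0.1       ] [0.62447085 0.17889565 0.1       ] 0.05697224114174848 bear 86.44304446211544 0.11597801301282105 normal 92.15081734273298
86 [(99, 227), (171, 262), (274, 371), (332, 475), (311, 506), (239, 459), (155, 369), (98, 277)]
88 [(79, 212), (151, 244), (258, 350), (320, 453), (302, 484), (229, 440), (142, 353), (81, 262)]
90 [(58, 198), (130, 228), (241, 330), (308, 430), (293, 462), (218, 421), (128, 337), (63, 248)]
92 [(36, 185), (108, 212), (223, 310), (295, 409), (282, 441), (206, 402), (113, 321), (44, 235)]
```

Run:
```python
from h import *
s=np.load("s1.npy",allow_pickle=True).item()
A=lambda x,y:(400+x/4,20+y/4)
def ld(p,q):
    n=np.cross(ray("wrist",*p,s)[1],ray("wrist",*q,s)[1]);d=np.cross(n,[0,0,1]);a=np.degrees(np.arctan2(d[1],d[0]))%180;return a
print(ld(A(115,205),A(270,52)),ld(A(345,440),A(500,285)))
im=cv2.imread("pics/w1.png");c=im[70:210,320:460];cv2.imwrite("pics/c.png",cv2.resize(c,None,fx=4,fy=4,interpolation=cv2.INTER_CUBIC))
B=lambda x,y:(270+x/3,100+y/3)
print("tab edges",ld(B(135,350),B(142,528)),ld(B(192,350),B(202,528)))
```

```text
88.47040991194378 91.70328480246546
tab edges 135.79363270420126 137.60077003936507
```

View pics/c.png

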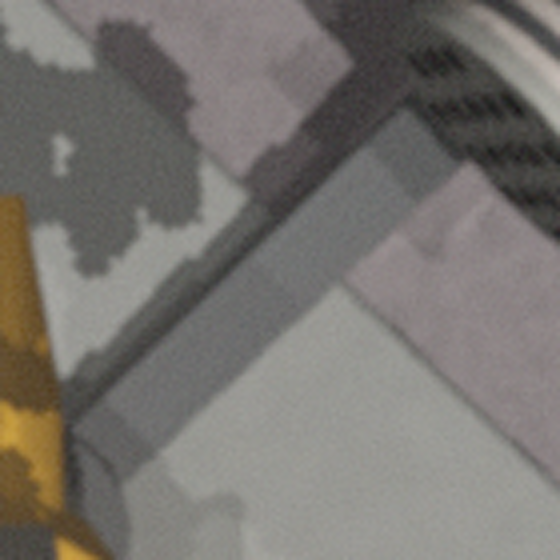

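Run:
```python
from h import *
s=np.load("s1.npy",allow_pickle=True).item()
C=lambda x,y:(320+x/4,70+y/4)
def ld(p,q):
    n=np.cross(ray("wrist",*p,s)[1],ray("wrist",*q,s)[1]);d=np.cross(n,[0,0,1]);a=np.degrees(np.arctan2(d[1],d[0]))%180;return a
print(ld(C(80,420),C(405,112)),ld(C(125,480),C(462,165)))
T=T_tool(s);print(shift(s,[.6172,.0627,.138]))
```

```text
87.65992960865837 87.86319647571102
[  1.1739357    5.96909491 110.02662744]
```

```bash
python3 -m inch '[{"grip":1,"dx":1,"dy":6,"dz":25,"turn":0.045},{"grip":1,"dx":1,"dy":6,"dz":55,"turn":0.045},{"grip":1,"dx":1,"dy":6,"dz":85,"turn":0.045},{"grip":1,"dx":1,"dy":6,"dz":108,"turn":0.045},{"grip":1,"dx":1,"dy":6,"dz":108,"turn":0.045},{"grip":1,"dx":1,"dy":6,"dz":108,"turn":0.045}]'
python3 - <<'E'
from h import *
s=robot.sense();im=robot.get_image("wrist");cv2.imwrite("pics/w2.png",im[:,:,::-1])
print(s["ee_pos"],T_tool(s)[:2,0],s["wrist_force"])
E
```

```text
clock: 2.4
ee_pos: [0.6147, 0.0665, 0.1405]
tool_rot: [-0.0, 0.411, 0.911, -0.0]
wrist_force: [0.5, 0.2, 0.2]
opening: 0.0855
[0.61473669 0.0665258  0.14048005] [-0.66158198  0.74987253] [0.53948024 0.24246446 0.16557362]
```

View pics/w2.png

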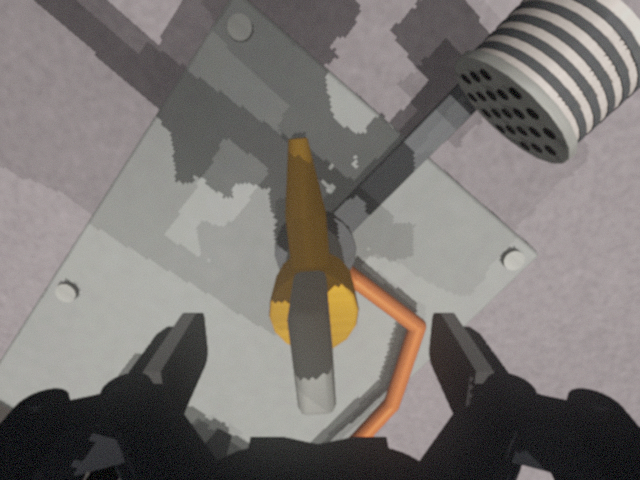

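Run:
```python
from h import *
s=robot.sense()
print(s["ee_pos"],s["joint_vel"].round(4))
B=lambda u,v,z:onz("wrist",u,v,z,s)
# tab top, hub
cs=[B(*p,.153) for p in [(300,408),(334,410)]];print(cs)
fr=[B(*p,.153) for p in [(291,273),(327,271)]];print(fr)
c=sum(cs+fr)/4;print(c,shift(s,[c[0],c[1],.138]));f=sum(fr)-sum(cs);print(np.degrees(np.arctan2(f[1],f[0])),np.linalg.norm(f)/2)
h=[B(270,308,.113),B(358,308,.113)];print(sum(h)/2,h[0]-h[1]);print(shift(s,[.6172,.0627,.138]))
```

```text
[0.61555302 0.06641181 0.14140851] [-0.0039 -0.0159 -0.0111  0.0001 -0.0025 -0.0005]
[array([0.62678408, 0.04622061, 0.153     ]), array([0.63662595, 0.0537063 , 0.153     ])]
[array([0.59012037, 0.08458833, 0.153     ]), array([0.59829102, 0.09271616, 0.153     ])]
[0.61295536 0.06930785 0.153     ] [ 3.89210164 -0.03573169  3.40633311]
134.1055525838625 0.0538796901601569
[0.61779322 0.06361669 0.113     ] [-0.02936754 -0.02589515  0.        ]
[-3.87130401 -1.22324448  3.4094967 ]
```

```bash
python3 -m inch '[{"grip":1,"dx":-3,"dy":-1,"dz":2,"turn":-0.087},{"grip":0.2,"dx":-3,"dy":-1,"dz":2,"turn":-0.087},{"grip":-1,"dx":-3,"dy":-1,"dz":2,"turn":-0.087},{"grip":-1,"dx":-3,"dy":-1,"dz":2,"turn":-0.087},{"grip":-1,"dx":-3,"dy":-1,"dz":2,"turn":-0.087},{"grip":-1,"dx":-3,"dy":-1,"dz":2,"turn":-0.087},{"grip":-1,"dx":-3,"dy":-1,"dz":2,"turn":-0.087},{"grip":-1,"dx":-3,"dy":-1,"dz":2,"turn":-0.087}]'
python3 - <<'E'
from h import *
s=robot.sense();im=robot.get_image("wrist");cv2.imwrite("pics/w3.png",im[:,:,::-1])
T=T_tool(s);print(s["ee_pos"],np.degrees(np.arctan2(T[1,0],T[0,0])),s["wrist_force"],s["moment"],s["opening"])
E
```

```text
clock: 3.25
ee_pos: [0.616, 0.0622, 0.1388]
tool_rot: [-0.0, 0.372, 0.928, -0.001]
wrist_force: [-4.5, -2.8, 5.9]
opening: 0.0132
[0.61595905 0.0622264  0.13875389] 136.33830994429402 [-4.45787554 -2.82716805  5.87288358] [-0.40065321  0.46753055  0.08276085] 0.013155195842024637
```

View pics/w3.png

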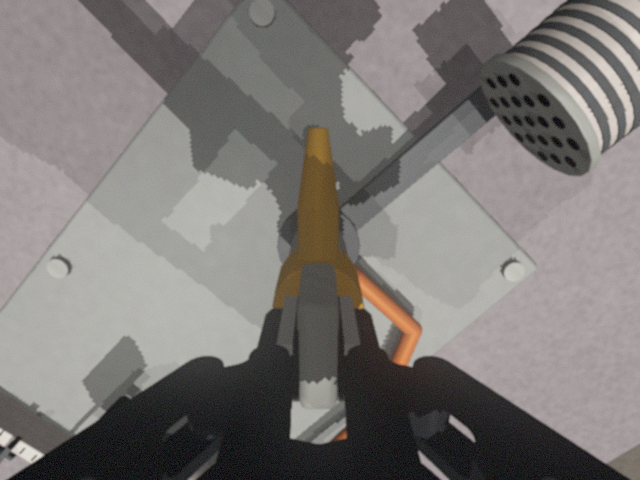

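```bash
python3 -m inch '[{"grip":-1,"dx":0,"dy":1,"dz":0,"turn":0.12},{"grip":-1,"dx":0,"dy":1,"dz":0,"turn":0.24},{"grip":-1,"dx":0,"dy":1,"dz":0,"turn":0.36},{"grip":-1,"dx":0,"dy":1,"dz":0,"turn":0.48},{"grip":-1,"dx":0,"dy":1,"dz":0,"turn":0.6},{"grip":-1,"dx":0,"dy":1,"dz":0,"turn":0.72},{"grip":-1,"dx":0,"dy":1,"dz":0,"turn":0.84},{"grip":-1,"dx":0,"dy":1,"dz":0,"turn":0.84}]'
python3 - <<'E'
from h import *
s=robot.sense();im=robot.get_image("wrist");cv2.imwrite("pics/w4.png",im[:,:,::-1])
T=T_tool(s);print(s["ee_pos"],np.degrees(np.arctan2(T[1,0],T[0,0])),s["wrist_force"],s["moment"],s["opening"])
E
```

```text
clock: 4.1
ee_pos: [0.616, 0.0622, 0.1387]
tool_rot: [-0.0, 0.719, 0.695, -0.002]
wrist_force: [-5.6, -6.8, 7.3]
opening: 0.013
[0.61598721 0.06224646 0.13874307] 88.00959748879414 [-5.56353717 -6.79287461  7.29578753] [-0.87630064  0.73533766 -0.07219601] 0.01297932869145112
```

View pics/w4.png

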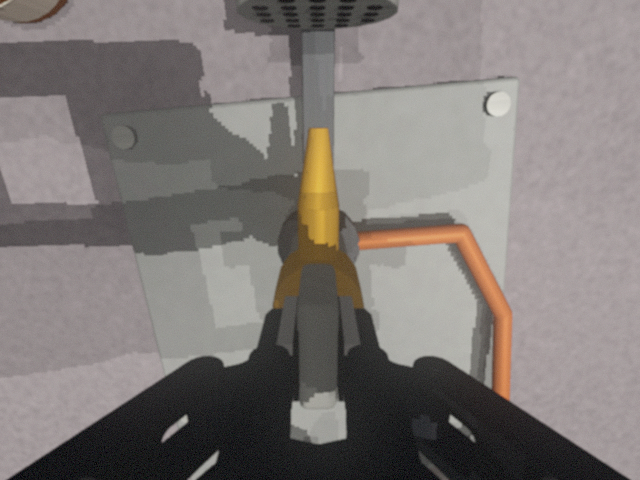

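Nozzle tip, arm and strainer face centre all fall on column ~318, so it is aimed. Next: release, lift and recheck.

```bash
python3 -m inch '[{"grip":0.2,"dx":0,"dy":0,"dz":0,"turn":0},{"grip":0.2,"dx":0,"dy":0,"dz":0,"turn":0},{"grip":0.2,"dx":0,"dy":0,"dz":0,"turn":0},{"grip":0.2,"dx":0,"dy":0,"dz":0,"turn":0},{"grip":0.2,"dx":0,"dy":0,"dz":-25,"turn":0},{"grip":0.2,"dx":0,"dy":0,"dz":-60,"turn":0},{"grip":0.2,"dx":0,"dy":0,"dz":-95,"turn":0},{"grip":0.2,"dx":0,"dy":0,"dz":-95,"turn":0}]'
python3 - <<'E'
from h import *
s=robot.sense();im=robot.get_image("wrist");cv2.imwrite("pics/w5.png",im[:,:,::-1])
T=T_tool(s);print(s["ee_pos"],np.degrees(np.arctan2(T[1,0],T[0,0])),s["wrist_force"],s["opening"]);print(shift(s,[.605,-.1385,.235]));np.save("s5.npy",s,allow_pickle=True)
E
```

```text
clock: 4.95
ee_pos: [0.6202, 0.0639, 0.2386]
tool_rot: [0.003, 0.718, 0.696, 0.004]
wrist_force: [1.2, 0.1, 0.4]
opening: 0.0512
[0.62019394 0.06392173 0.23856305] 88.23216162266826 [1.18006565 0.10982632 0.42295007] 0.05119379563110043
[-202.79794097   -8.97170436    3.25737557]
```

View pics/w5.png

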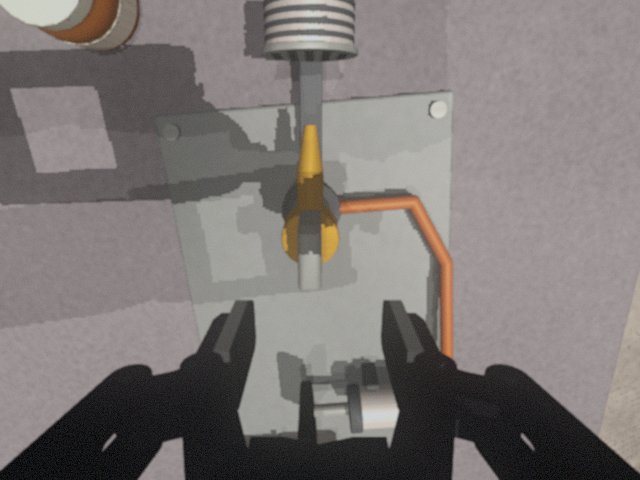

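```bash
python3 -m inch '[{"grip":0.2,"dx":-40,"dy":-2,"dz":0,"turn":-0.04},{"grip":0.2,"dx":-80,"dy":-4,"dz":0,"turn":-0.08},{"grip":0.2,"dx":-120,"dy":-6,"dz":0,"turn":-0.08},{"grip":0.2,"dx":-155,"dy":-8,"dz":0,"turn":-0.08},{"grip":0.2,"dx":-180,"dy":-9,"dz":0,"turn":-0.08},{"grip":0.2,"dx":-180,"dy":-9,"dz":0,"turn":-0.08},{"grip":0.2,"dx":-180,"dy":-9,"dz":0,"turn":-0.08}]'
python3 - <<'E'
from h import *
s=robot.sense();im=robot.get_image("wrist");cv2.imwrite("pics/w6.png",im[:,:,::-1])
T=T_tool(s);print(s["ee_pos"],np.degrees(np.arctan2(T[1,0],T[0,0])),s["wrist_force"],s["opening"]);np.save("s6.npy",s,allow_pickle=True)
E
```

```text
clock: 5.7
ee_pos: [0.602, -0.1162, 0.2321]
tool_rot: [-0.001, 0.69, 0.724, -0.0]
wrist_force: [0.0, 0.6, 0.2]
opening: 0.0517
[ 0.6019627  -0.11624826  0.23211973] 92.72888507597268 [0.03063844 0.64393635 0.23025613] 0.05169729298004942
```

View pics/w6.png

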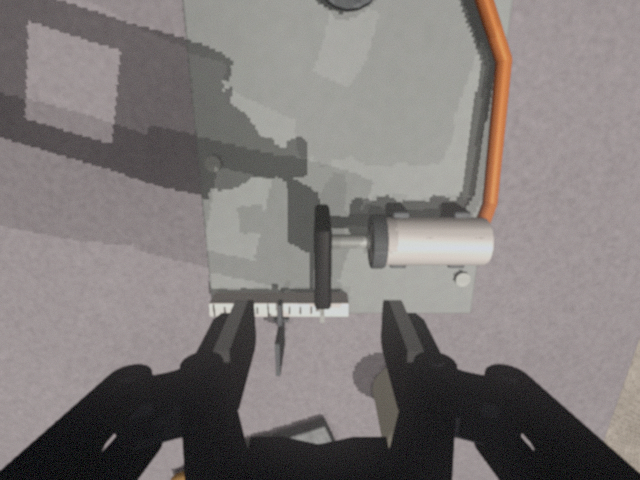

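Run:
```python
import cv2
t=cv2.imread("pics/w6.png")
c=t[195:385,200:360];cv2.imwrite("pics/d.png",cv2.resize(c,None,fx=4,fy=4,interpolation=cv2.INTER_CUBIC)[:760])
c=t[280:385,205:355];cv2.imwrite("pics/e.png",cv2.resize(c,None,fx=5,fy=5,interpolation=cv2.INTER_CUBIC))
c=t[195:320,280:380];cv2.imwrite("pics/d.png",cv2.resize(c,None,fx=4,fy=4,interpolation=cv2.INTER_CUBIC))
```

```text
(no output)
```

View pics/d.png

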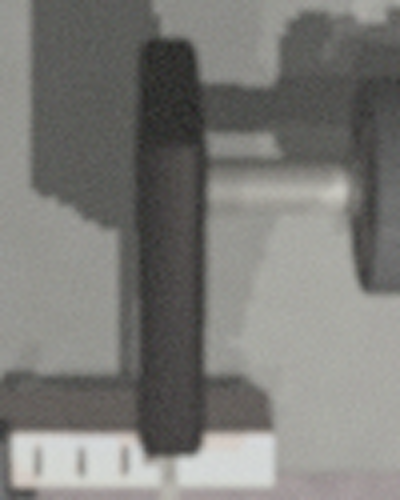

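View pics/e.png

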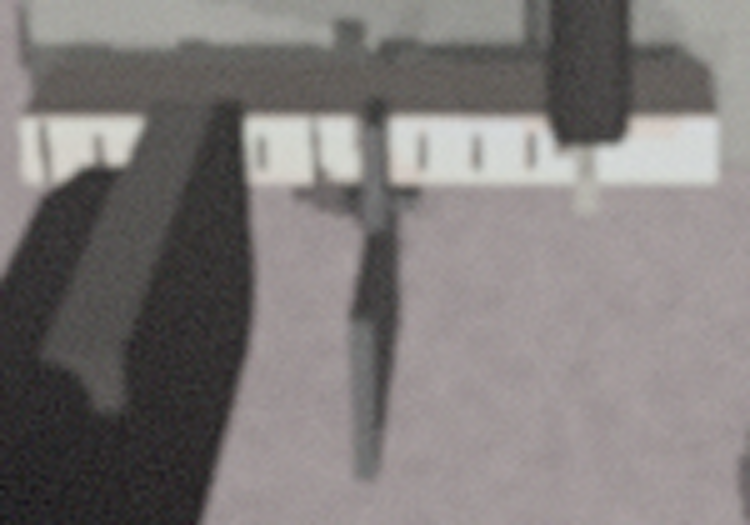

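Run:
```python
from h import *
s=np.load("s6.npy",allow_pickle=True).item()
D=lambda x,y:(280+x/4,195+y/4)
E=lambda x,y:(205+x/5,280+y/5)
w=lambda p,z:onz("wrist",*p,z,s)
a,b,l,r=w(D(171,140),.115),w(D(171,450),.115),w(D(140,295),.115),w(D(204,295),.115)
print("top",a,b,np.linalg.norm(a-b),(l+r)/2,np.linalg.norm(l-r))
p=w(E(584,205),.053);g=w(E(374,190),.047);g2=w(E(376,115),.047);t=w(E(365,470),.076)
th=np.radians(2.7);x=np.array([np.cos(th),np.sin(th),0]);print(p,g,g2,t)
print("draw",(p-g)@x,(p-g2)@x,(p-t)@x)
print("scaled rail dir",w(E(25,112),.04),w(E(715,112),.04))
sn=robot.sense();print(shift(sn,[((a+b)/2)[0],((a+b)/2)[1],.098]))
```

```text
top [ 0.6061272  -0.10904635  0.115     ] [ 0.60904994 -0.16562994  0.115     ] 0.056659024328093166 [ 0.60770809 -0.13638006  0.115     ] 0.010823041039997887
[ 0.61116714 -0.2121756   0.053     ] [ 0.57329209 -0.21445346  0.047     ] [ 0.5733899  -0.19933846  0.047     ] [ 0.57517462 -0.25245223  0.076     ]
draw 0.03794030369286475 0.037130591264038317 0.037849855756074
scaled rail dir [ 0.50879278 -0.20555843  0.04      ] [ 0.63450953 -0.19937186  0.04      ]
[-22.115405     4.57655283 134.29663   ]
```

```bash
python3 -m inch '[{"grip":0.2,"dx":-22,"dy":4.5,"dz":25,"turn":0},{"grip":0.2,"dx":-22,"dy":4.5,"dz":55,"turn":0},{"grip":0.2,"dx":-22,"dy":4.5,"dz":85,"turn":0},{"grip":0.2,"dx":-22,"dy":4.5,"dz":105,"turn":0},{"grip":0.2,"dx":-22,"dy":4.5,"dz":105,"turn":0}]'
python3 - <<'E'
from h import *
s=robot.sense();im=robot.get_image("wrist");cv2.imwrite("pics/w7.png",im[:,:,::-1])
T=T_tool(s);print(s["ee_pos"],shift(s,[.6076,-.1373,.098]),np.degrees(np.arctan2(T[1,0],T[0,0])),s["wrist_force"],s["opening"])
E
```

```text
clock: 6.25
ee_pos: [0.6061, -0.1359, 0.1249]
tool_rot: [-0.003, 0.689, 0.725, -0.002]
wrist_force: [-0.3, 0.8, -0.5]
opening: 0.0514
[ 0.60606565 -0.13590926  0.12491686] [-1.52084729  1.6279105  26.90432364] 92.9000542315334 [-0.29082567  0.75742997 -0.45681127] 0.05139517823065747
```

View pics/w7.png

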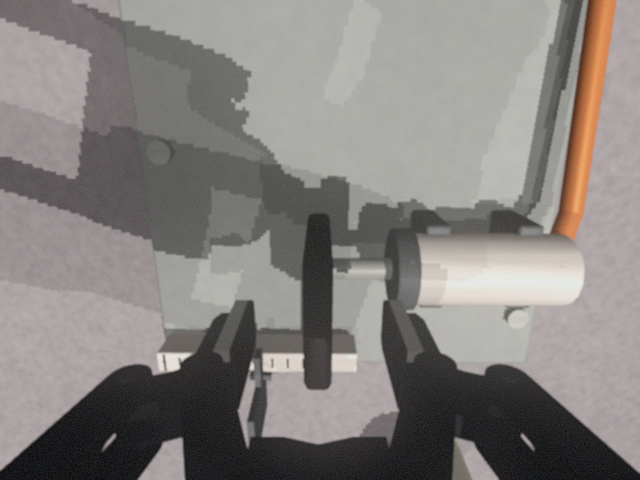

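```bash
python3 -m inch '[{"grip":0.2,"dx":-1,"dy":0.5,"dz":15,"turn":0},{"grip":0.2,"dx":-1,"dy":0.5,"dz":27,"turn":0},{"grip":0.2,"dx":-1,"dy":0.5,"dz":27,"turn":0},{"grip":-1,"dx":-1,"dy":0.5,"dz":27,"turn":0},{"grip":-1,"dx":-1,"dy":0.5,"dz":27,"turn":0},{"grip":-1,"dx":-1,"dy":0.5,"dz":27,"turn":0},{"grip":-1,"dx":-1,"dy":0.5,"dz":27,"turn":0},{"grip":-1,"dx":-1,"dy":0.5,"dz":27,"turn":0}]'
python3 - <<'E'
from h import *
s=robot.sense();im=robot.get_image("wrist");cv2.imwrite("pics/w8.png",im[:,:,::-1])
T=T_tool(s);print(s["ee_pos"],T[:,1],np.degrees(np.arctan2(T[1,0],T[0,0])),s["wrist_force"],s["opening"])
E
```

```text
clock: 7.1
ee_pos: [0.606, -0.1391, 0.1019]
tool_rot: [-0.002, 0.69, 0.724, -0.002]
wrist_force: [-10.7, -1.6, 9.0]
opening: 0.0113
[ 0.60604983 -0.13907932  0.10192958] [ 0.9987799   0.04909863 -0.00529472  0.        ] 92.81415703242722 [-10.6611407   -1.62856734   9.01523453] 0.01132515769597337
```

View pics/w8.png

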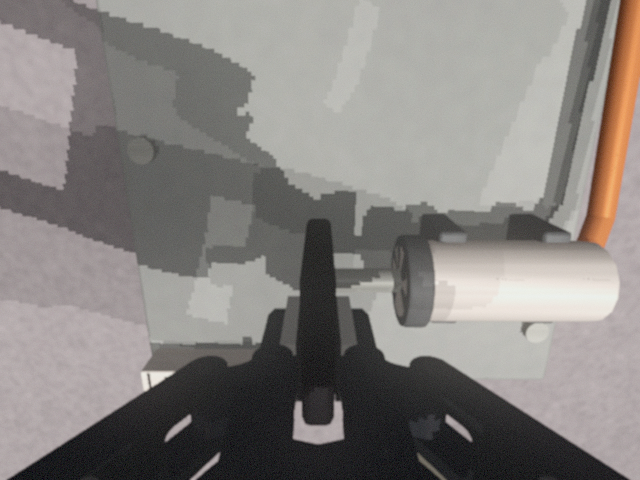

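```bash
python3 -m inch '[{"grip":-1,"dx":0,"dy":-6,"dz":0,"turn":0},{"grip":-1,"dx":0,"dy":-14,"dz":0,"turn":0},{"grip":-1,"dx":0,"dy":-22,"dz":0,"turn":0},{"grip":-1,"dx":0,"dy":-29,"dz":0,"turn":0},{"grip":-1,"dx":0,"dy":-33,"dz":0,"turn":0},{"grip":-1,"dx":0,"dy":-33,"dz":0,"turn":0},{"grip":-1,"dx":0,"dy":-33,"dz":0,"turn":0}]'
python3 - <<'E'
from h import *
s=robot.sense()
for n,(a,b,c,d) in dict(top=(190,270,340,440),scene=(240,330,220,350)).items():
    im=robot.get_image(n)[:,:,::-1];cv2.imwrite(f"pics/{n}9.png",im);cv2.imwrite(f"pics/{n}9z.png",cv2.resize(im[a:b,c:d],None,fx=6,fy=6,interpolation=cv2.INTER_CUBIC))
im=robot.get_image("wrist");cv2.imwrite("pics/w9.png",im[:,:,::-1])
print(s["ee_pos"],s["wrist_force"],s["opening"])
E
```

```text
clock: 7.85
ee_pos: [0.5782, -0.1405, 0.102]
tool_rot: [0.002, 0.69, 0.724, 0.002]
wrist_force: [8.9, 1.9, -5.6]
opening: 0.011
[ 0.57818146 -0.14052635  0.10201961] [ 8.86902689  1.87583335 -5.59537421] 0.011028575136396034
```

View pics/top9z.png

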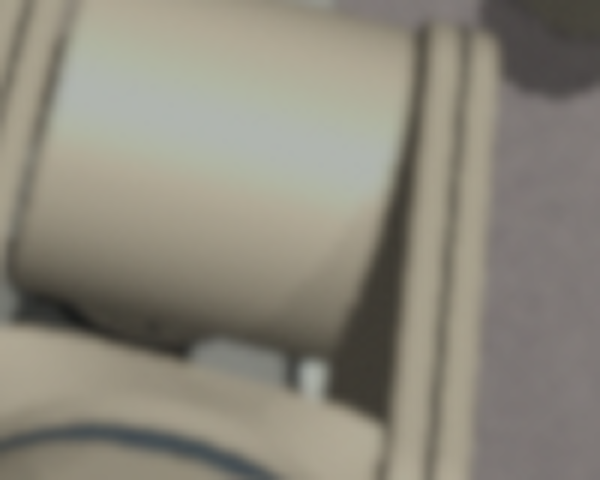

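View pics/scene9z.png

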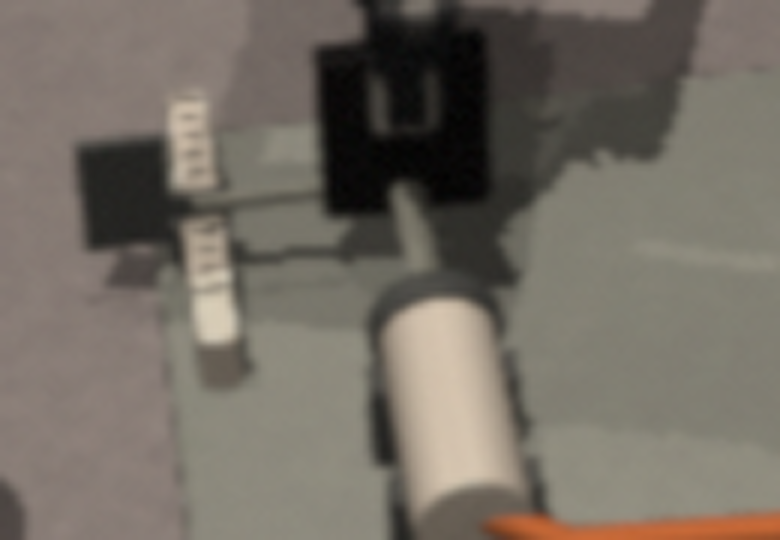

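View pics/w9.png

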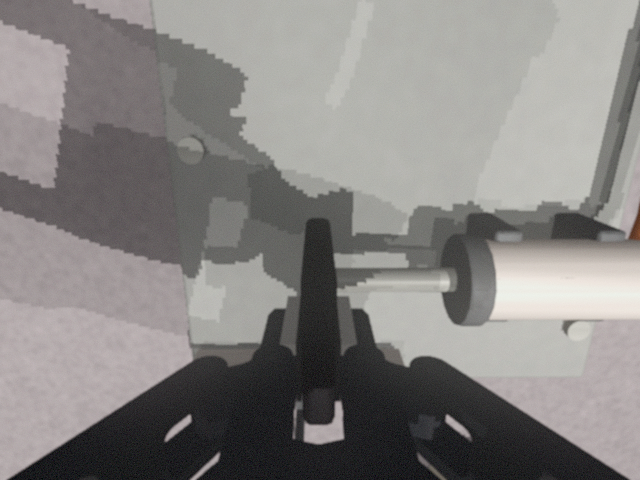

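```bash
python3 -m inch '[{"grip":-1,"dx":0,"dy":-5,"dz":0,"turn":0},{"grip":-1,"dx":0,"dy":-9,"dz":0,"turn":0},{"grip":-1,"dx":0,"dy":-9,"dz":0,"turn":0},{"grip":-1,"dx":0,"dy":-9,"dz":0,"turn":0},{"grip":-1,"dx":0,"dy":-9,"dz":0,"turn":0}]'
cat > look.py <<'E'
import sys
from h import *
k=sys.argv[1]
s=robot.sense();im=robot.get_image("scene")[:,:,::-1];cv2.imwrite(f"pics/scene{k}.png",im)
cv2.imwrite(f"pics/scene{k}z.png",cv2.resize(im[245:305,228:308],None,fx=10,fy=10,interpolation=cv2.INTER_CUBIC))
im=robot.get_image("wrist");cv2.imwrite(f"pics/w{k}.png",im[:,:,::-1])
P=[robot.sense() for _ in range(1)]
print(s["ee_pos"],P[0]["ee_pos"],s["wrist_force"],s["opening"])
E
python3 look.py 10
```

```text
clock: 8.5
ee_pos: [0.5696, -0.1409, 0.102]
tool_rot: [0.002, 0.69, 0.724, 0.002]
wrist_force: [9.9, 2.6, -6.8]
opening: 0.011
[ 0.56959901 -0.14093612  0.1020424 ] [ 0.56962594 -0.14094962  0.10202888] [ 9.94227654  2.59493071 -6.79975727] 0.011031032930558453
```

View pics/scene10z.png

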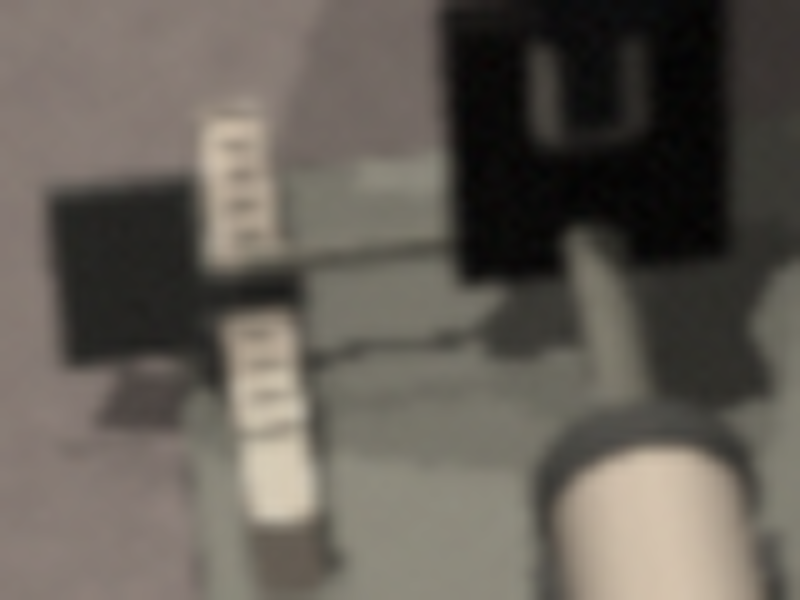

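View pics/w10.png

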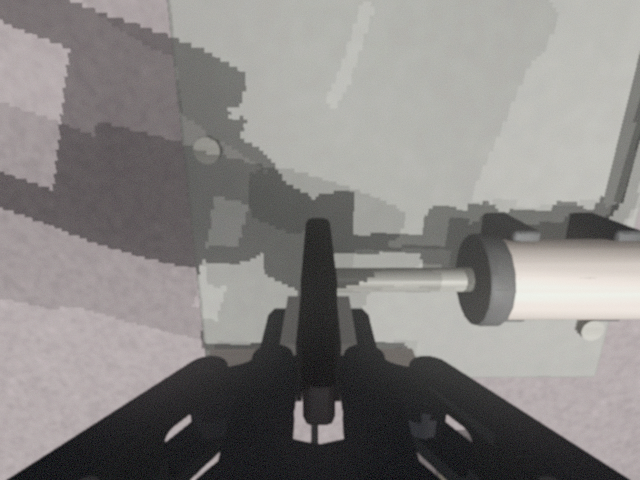

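Run:
```python
import cv2
t=cv2.imread("pics/w10.png")
c=t[290:455,270:370];c=cv2.resize(c,None,fx=6,fy=6,interpolation=cv2.INTER_CUBIC)
c=t[390:450,280:360];c=cv2.resize(c,None,fx=10,fy=10,interpolation=cv2.INTER_CUBIC);cv2.imwrite("pics/f.png",cv2.convertScaleAbs(c,alpha=1.5,beta=20))
```

```text
(no output)
```

View pics/f.png

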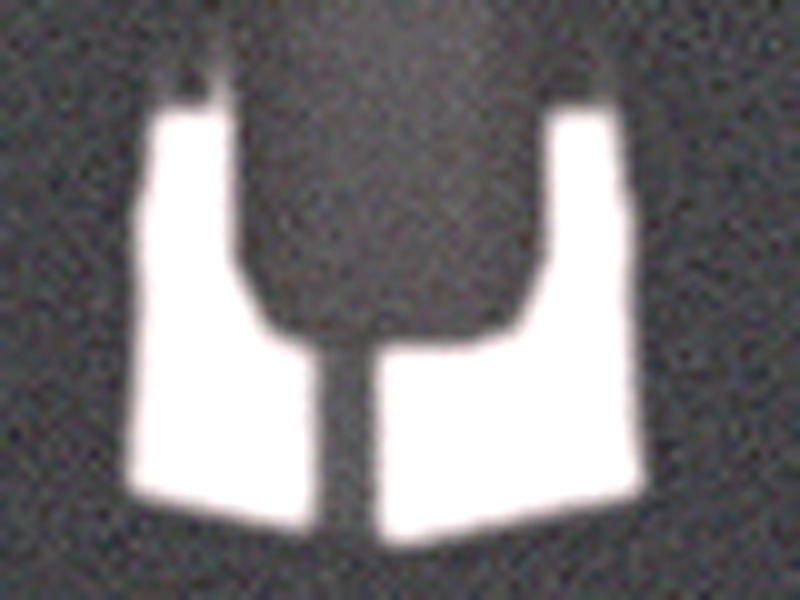

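Run:
```python
from h import *
s=robot.sense()
x=np.array([np.cos(np.radians(2.75)),np.sin(np.radians(2.75)),0])
pl=onz("wrist",319.0,412,.115,s);pn=onz("wrist",303.2,412,.115,s);pr=onz("wrist",334.8,412,.115,s)
for z in(.047,.076):
  for v in (426,440):
    f=onz("wrist",314.7,v,z,s);print(z,f.round(4),((pl-f)@x*1000).round(2))
print(pl,np.linalg.norm(pn-pr))
# scene: pointer vs fin by pixels
for d in(0,.001,.002): 
  pass
im=cv2.imread("pics/scene10.png");print([proj("scene",p) for p in([.5746,-.2137,.053],[.5734,-.2137,.049])])
```

```text
0.047 [ 0.5743 -0.2347  0.047 ] 1.85
0.047 [ 0.5748 -0.2451  0.047 ] 1.87
0.076 [ 0.5731 -0.2068  0.076 ] 1.72
0.076 [ 0.5735 -0.2155  0.076 ] 1.74
[ 0.57269864 -0.16283887  0.115     ] 0.011364739762636845
[(np.float64(251.62709260440712), np.float64(269.7904557076408)), (np.float64(251.73054651030924), np.float64(270.7939945554731))]
```

```bash
python3 -m inch '[{"grip":-1,"dx":0,"dy":-1.5,"dz":0,"turn":0},{"grip":-1,"dx":0,"dy":-1.5,"dz":0,"turn":0},{"grip":-1,"dx":0,"dy":-1.5,"dz":0,"turn":0},{"grip":-1,"dx":0,"dy":-1.5,"dz":0,"turn":0}]'; python3 look.py 11;python3 - <<'E'
import cv2
t=cv2.imread("pics/w11.png")
c=t[390:450,280:360];c=cv2.resize(c,None,fx=10,fy=10,interpolation=cv2.INTER_CUBIC);cv2.imwrite("pics/g.png",cv2.convertScaleAbs(c,alpha=1.5,beta=20))
E
```

```text
clock: 9.0
ee_pos: [0.5682, -0.141, 0.102]
tool_rot: [0.003, 0.69, 0.724, 0.002]
wrist_force: [10.3, 2.8, -6.9]
opening: 0.011
[ 0.56816961 -0.14101484  0.10200827] [ 0.5681555  -0.14102336  0.10202729] [10.31037293  2.78441753 -6.90702199] 0.011013239408718652
```

View pics/g.png

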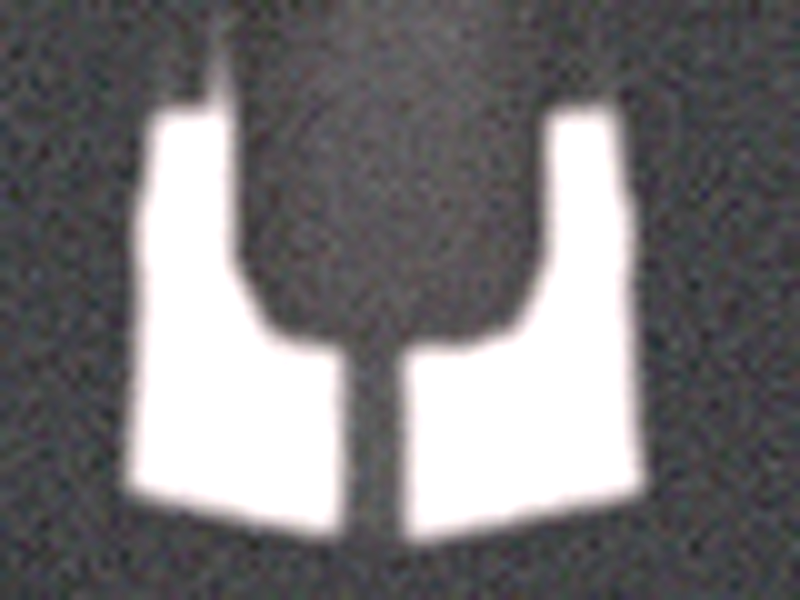

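View pics/scene11z.png

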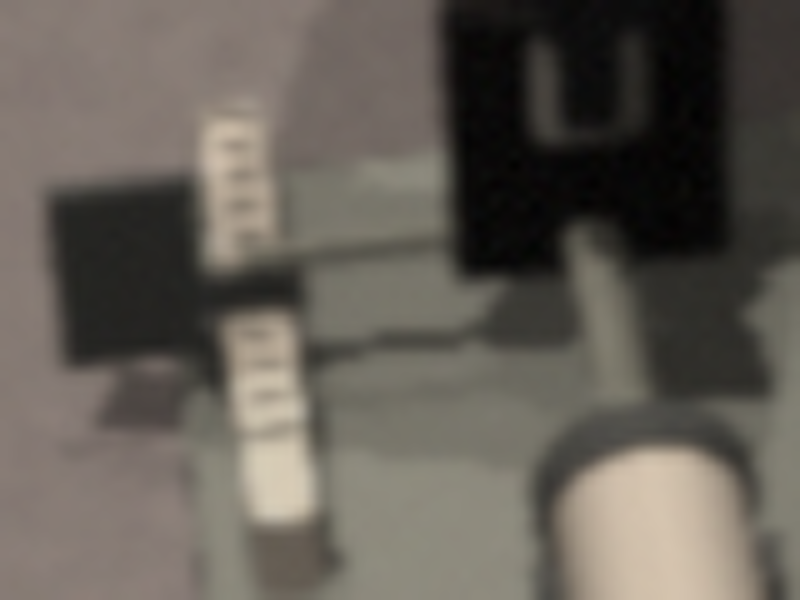

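Run:
```python
from h import *
s=robot.sense()
x=np.array([np.cos(np.radians(2.75)),np.sin(np.radians(2.75)),0])
pl=onz("wrist",319.0,412,.115,s)
for z in(.047,.076):
    f=onz("wrist",317.5,435,z,s);print(z,f.round(4),((pl-f)@x*1000).round(2))
# scene: pointer centreline x near fin, at z .051 / fin low-step top edge z~.049
S=lambda x,y:(228+x/10,245+y/10)
a=onz("scene",*S(300,254),.051);b=onz("scene",*S(430,243),.051);print("ptr",a,b,a@x,b@x)
for p in ((215,275),(290,275)): q=onz("scene",*S(*p),.049);print("fin top front?",q,q@x)
# fin tall top edge z=.076
for p in ((55,192),(185,180)): q=onz("scene",*S(*p),.076);print("fin76",q,q@x)
```

```text
0.047 [ 0.5748 -0.2414  0.047 ] 0.2
0.076 [ 0.5733 -0.2124  0.076 ] 0.34
ptr [ 0.57593958 -0.20048878  0.051     ] [ 0.5758373  -0.17305297  0.051     ] 0.5656572465398704 0.5668714002849573
fin top front? [ 0.57811116 -0.21856493  0.049     ] 0.566959062312495
fin top front? [ 0.58001664 -0.20290255  0.049     ] 0.5696137953776257
fin76 [ 0.57804175 -0.2496967   0.076     ] 0.5653960936945617
fin76 [ 0.57756634 -0.22289717  0.076     ] 0.5662070186027828
```

Run:
```python
import cv2
im=cv2.imread("pics/scene11.png");cv2.imwrite("pics/fin.png",cv2.resize(im[180:360,120:480],None,fx=2.2,fy=2.2,interpolation=cv2.INTER_CUBIC))
```

```text
(no output)
```

View pics/fin.png

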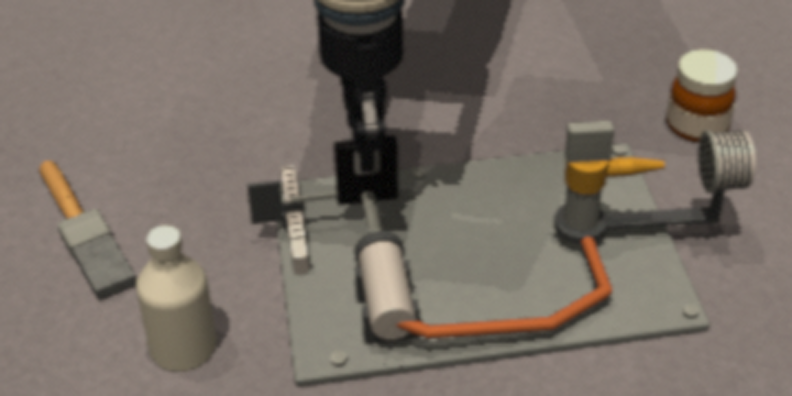

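The scene view shows the nozzle pointing at the strainer, the pull held level with the fin, and the bottle, jar and brush untouched. I'm handing the job in.

Run:
```python
from station import robot
print(robot.job_done()); print(robot.sense()["clock"])
```

```text
the job is handed in; nothing more can be done
None
the job is handed in; nothing more can be done
```

I aimed the nozzle at the strainer with the valve shut and let go of it. I then drew the pull to the mark and handed the job in with the gripper still holding it there. The clock read about 9 s of the 42 s allowed.

- **Nozzle:** I turned it about 48° clockwise by its tab. After letting go, a wrist picture put the nozzle tip, tab and strainer centre within 1 pixel of one line. Bearing estimates before the turn were scattered, from 86° to 92°. I went with about 88°, which the strainer arm's edges gave and the final view confirmed.
- **Pull:** I drew it about 37.9 mm, against 37.1–37.9 mm measured beforehand. Wrist camera rays put the pointer 0.2–0.3 mm short of the fin. The scene camera agreed with the fin's tall edge to about 1 mm. A rougher scene reading of the fin's low step was up to 4 mm off; I put that down to reading the edge through blur.
- **Forces and loose items:** The largest force at the readings I took was about 14 N, with the grip steady at 11 mm. The bottle, jar and brush look unmoved in the last scene picture.
- **Mistake:** My first turn above the nozzle tab went the wrong way by about 2.5°. I corrected it before gripping.

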